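Unload and zero the force gauge on the inclined plane

TASK

The force gauge on the inclined plane has to be zeroed at this slope with nothing pulling on it. Ease the trolley up the slope until the hook goes slack, unhook it without wrenching the hook, and park it gently on its wheels near the middle of the cardboard pad; then turn the gauge's bezel until the zero line stands right at the tip of the resting needle. Leave the bottle and the thermometer beside the pad where they are.

Things in the scene. Friction and masses are not known exactly. Their poses are not given: they have to be found in the camera images.
- ramp: Wooden inclined plane set at 24 degrees, fixed. Base 375 x 130 mm on feet; origin: centre of its underside; x: the way it climbs, level; z up. Track 110 mm wide, edge strips 5 mm high; its surface starts at (-0.172, 0, 0.044) in this frame, climbs 385 mm along (0.914, 0, 0.407), normal (-0.407, 0, 0.914). Clamp screws reach y = +-75 mm. On the track's upper part sits a round force gauge, a draw bar with a hook runs down from it.
- trolley: Metal trolley, 0.3 to 0.5 kg, on four black wheels on the track, hanging by its tow loop on the gauge's hook. Origin: on the ground between the wheels; x: forward (up the slope at first), z: up. Grip its steel block, 90 (x) x 40 (y) x 30 mm, 20 to 50 mm above the ground, across the 40 mm at x = 0; the wheels (28 mm high, at x = +-38, out to y = +-31 mm) roll freely.
- tow_bar (a point): Middle of the front cross bar of the trolley's tow loop (5 mm wire), 86.5 mm ahead of the trolley's origin, 18 mm above the ground. The loop's opening, in which the hook stands, is 28 mm long (from the chassis at 56 mm to the bar at 84 mm) and 20 mm wide.
- hook (a point): On the axis of the hook's 5 mm upright stem, 18 mm above the track. The stem's top (to 31 mm above the track) is bent up-slope over the tow bar and ends 11 mm from the axis. Push the trolley up the slope: the hook follows 10 to 30 mm, then stays behind; once the bar's centre is 14 to 27 mm up-slope of this point it is free of the tip and can be lifted out of the slope, by over 16 mm.
- draw: The gauge's draw bar with the hook, sliding along the slope on a spring of about 68 N/m; it turns the needle 50 rad per metre. x: up the slope. It needs no handling; wrenching it does harm.
- dial_center (a point): Centre of the dial, in the front plane of the bezel, 60 mm out from the track. z: the dial's axis, out of the slope, 24 degrees from vertical; x: the zero line's direction. The bezel is a fluted steel ring 64 mm across and 18 mm high (42 to 60 mm out from the track) that overhangs the drum below it (55 mm across) and carries the dial; friction about 0.06 N m, stays where left.
- zero_mark (a point): The long broad zero line on the dial, at 25 mm from the dial's axis; a small dark pip stands on the bezel's rim beside it. It turns with the bezel. The dial has 30 divisions of 12 degrees.
- needle_tip (a point): Tip of the thin black needle (the short broad end is its tail), 25 mm from the dial's axis, sunk inside the bezel. It moves only with the pull on the hook.
- bezel (a joint): Angle of the bezel, rad: 0 when the zero line points up the slope, growing counter-clockwise as seen facing the dial; it turns on without a stop.
- needle (a joint): Angle of the needle, rad, counted like the bezel's. A pull turns it clockwise; with the hook free it rests 0.7 to 1.7 rad counter-clockwise of where it stood under load.
- pad: Corrugated cardboard pad, 189 (x) x 175 (y) mm, lying flat on the bench and fixed to it; origin: centre of its underside; the trolley stands on it 4 mm above the bench.
- dropper_bottle: Brown dropper bottle, 27 mm wide, 88 mm tall, standing beyond the pad; leave it alone.
- thermometer: Probe thermometer, 179 x 24 x 12 mm, lying before the pad; leave it alone.
Things that resemble listed ones, but are neither listed nor needed, are in the scene too. What is shaped like the trolley but green or turquoise is not meant.

How it is judged:
By the outcome, as a careful person would: the job done as asked, in the order asked, and still so for the second after the job is handed in, with the robot touching nothing.
It also fails if it takes over 72 s, if anything falls off the work surface, if the arm or the gripper's body presses on something with over 40 N, if the wrist force passes 120 N, or if a joint passes its speed limit or range.

ROBOT

A 7-joint arm with a two-finger parallel gripper is mounted at the origin on the work surface; the furniture and walls round the work are solid. World frame = base frame: x ahead of the robot, y to its left, z up, the work surface at z = 0. Lengths are in m, angles in rad, forces in N, time in s.
With the tool pointing down it reaches from about 0.35 to 0.9 m from the base axis. Payload 8.1 kg.
Tool frame: the origin (TCP) lies midway between the tips of the shut fingers; the grasp point (between the pads) lies arm.grasp_offset behind it (arm.grasp_offset is the distance from the TCP to the grasp point, in m); z points along the fingers, y is the line along which they close (so a half turn about z gives the same grasp; the last joint's range is limited). The gripper opens to 92 mm and grips with 3 to 60 N. Pads are 19 mm wide; open, the fingers measure 130 mm over their backs; the gripper's body (75 mm by 190 mm) begins 47 mm behind the grasp point.
Start: joints at [-1.237, 0.434, 0.025, 1.573, -0.012, 1.134, -0.075], TCP at [0.264, 0.566, 0.227] pointing down, gripper open.
Joint ranges: [-2.62, 2.62], [-0.44, 2.09], [-1.27, 1.32], [0.08, 2.57], [-1.32, 4.46], [0.12, 2], [-2.74, 2.74]. Speed limits (rad/s): [2.22, 2.22, 3.01, 3.01, 3.14, 3.14, 3.14].

INTERFACE

Orientations are given as a rotation vector (axis times angle).
In Python, from cell import observe, imaging, arm gives the robot as it stands.
- The arm moves only by the tool apply_moves, never from a script. Its argument "commands" is a list of rows, each a list of 5 numbers: the opening in per cent of the stroke, from 0 (shut) to 100 (fully open), then the shift along the world's x, y, z in units of 0.06 m (1.0 is 0.06 m), then the turn about the world's z in units of 0.5 rad (1.0 is 0.5 rad). A call has 1 to 12 rows; each row shifts and turns the commanded pose from where the row before left it; what a row does not reach is not made up. A row lasts 1/8 s, in which the tool goes at most 62.5 mm and 10.7 degrees, less where a joint would pass 70% of its speed; a pose out of reach is approached as far as the arm can. A call with a number of a shift or a turn outside -1 to 1 is refused whole. A call with a gripper value outside its range is refused whole. The fingers move at their own pace and stop on an object; "newtons" is the grip in N (left out, the last holds). Time passes only in rows, so rows that do not move let the fingers close. It gives the time, the measured TCP pose, the force, the opening and the grip force at its end, in the units of the state.
- observe(): the state, without advancing time (a new reading comes with each control period).
- imaging.get_image(name): name is "scene" or "side" or "wrist"; returns (picture, depth): 400x640x3 uint8, red, green, blue; 400x640 float32, m along the optical axis (not along the pixel's ray), 0 where there is no reading.
- imaging.camera_params(name): a dict with "camera_matrix" (3x3 intrinsics, pixels), "origin" and "rotation" of the camera in the world; the wrist camera has in their place "tool_from_camera" (4x4, takes a point from camera to tool coordinates, whose origin is the TCP and whose axes are the flange's). Camera axes: x right, y up, looking along -z (the intrinsics and any distortion apply to the point x, -y, -z); pixel columns grow to the right and rows downward; lengths in m; the calibration is good to about 2 mm. A picture is of the moment at which its call begins: read the wrist's pose just before it. camera_params takes no time and is no camera call.
- arm.sign_off(): hands the job in; it is judged then, once.
The state is a dict: "clock": time; "joints": joint angles; "dq": joint speeds; "joint_efforts": joint torques, N m; "position": TCP position; "ee_rot": TCP orientation; "force": force on the tool from outside, world axes, zero at the start; "ft_torque": the same for the moment, N m; "width": opening from 0.0 (shut) to 1.0 (fully open); "gripper_force": force on a finger pad.
Only numpy, scipy, OpenCV 4.12 (cv2) and the standard library are available. Lean on these libraries where they do the work, as an engineer would, in place of code of your own. Each camera call takes 0.05 s, during which the arm holds its last target. There are 200 camera calls.

## Working session

There is one attempt and no reset: what is moved stays moved. The work goes in short steps, Python scripts to look and compute and a tool call to move; the robot and the scene stay as the last step left them, time stands still between calls to the robot, and variables do not carry over. Pictures are saved under pics/ and viewed, at most 10 in all, crops included, and the job is handed in when it is done.

Besides the shell and the picture viewer there is one more tool, called after ">>>" in YAML: its name, and indented under it one key for each argument. apply_moves: Moves the arm, as the interface text tells. Its arguments: {"type":"object","properties":{"commands":{"type":"array"},"newtons":{"type":"number"}},"required":["commands"]}

```bash
ls; mkdir -p pics
cat > h.py <<'E'
import numpy as np, cv2
from scipy.spatial.transform import Rotation as R
from cell import observe, imaging, arm
def grab(name, fn=None):
    s=observe(); p=imaging.camera_params(name); im,d=imaging.get_image(name)
    K=np.array(p["camera_matrix"])
    if "origin" in p: o=np.array(p["origin"]); Rc=np.array(p["rotation"])
    else:
        T=np.array(p["tool_from_camera"]); Rt=R.from_rotvec(s["ee_rot"]).as_matrix()
        Rc=Rt@T[:3,:3]; o=np.array(s["position"])+Rt@T[:3,3]
    if fn: cv2.imwrite("pics/"+fn,im[:,:,::-1])
    np.savez("last_%s.npz"%name,im=im,d=d,K=K,o=o,Rc=Rc)
    return im,d,K,o,Rc
def load(name):
    z=np.load("last_%s.npz"%name); return [z[k] for k in("im","d","K","o","Rc")]
def cloud(d,K,o,Rc):
    v,u=np.mgrid[:d.shape[0],:d.shape[1]]
    c=np.stack([(u-K[0,2])/K[0,0]*d,-(v-K[1,2])/K[1,1]*d,-d],-1)
    return c@Rc.T+o
def proj(P,K,o,Rc):
    c=(np.atleast_2d(P)-o)@Rc; return np.stack([K[0,0]*c[:,0]/-c[:,2]+K[0,2],K[1,1]*-c[:,1]/-c[:,2]+K[1,2]],-1)
def rayplane(u,v,K,o,Rc,p0,n):
    r=Rc@np.array([(u-K[0,2])/K[0,0],-(v-K[1,2])/K[1,1],-1]); return o+r*(np.dot(np.array(p0)-o,n)/np.dot(r,n))
E
python3 - <<'E'
from h import *
s=observe(); print(s["clock"],s["position"],s["ee_rot"],s["width"],arm.grasp_offset)
a=grab("scene","scene1.png"); b=grab("side","side1.png")
for x in(a,b): print(x[2],x[3],x[4])
print(imaging.camera_params("wrist"), imaging.camera_params("scene").keys())
E
```

```text
pics
0.0 [0.26425026 0.56584307 0.22594422] [-6.80772439e-01 -3.06674601e+00  2.41945773e-03] 0.9992213465497226 0.0188
[[424.50371166   0.         321.99013074]
 [  0.         424.50371166 202.79188825]
 [  0.           0.           1.        ]] [ 0.0331978  -0.70895102  0.92957792] [ 0.82587944 -0.23849239 -0.57456107]
[[506.01979558   0.         325.49087711]
 [  0.         506.01979558 196.55213975]
 [  0.           0.           1.        ]] [0.29766706 1.14970713 1.14463053] [ 0.11923436 -1.25552364 -2.69772372]
{'camera_matrix': array([[311.61596128,   0.        , 321.4295011 ],
       [  0.        , 311.61596128, 196.69617862],
       [  0.        ,   0.        ,   1.        ]]), 'tool_from_camera': array([[ 1.89854689e-04,  9.50790508e-01,  3.09834430e-01,
         8.48367005e-02],
       [ 9.99999703e-01, -4.11864331e-04,  6.51128617e-04,
        -1.11828570e-03],
       [ 7.46696659e-04,  3.09834214e-01, -9.50790304e-01,
        -1.58056085e-01],
       [ 0.00000000e+00,  0.00000000e+00,  0.00000000e+00,
         1.00000000e+00]])} dict_keys(['camera_matrix', 'origin', 'rotation'])
```

```bash
sed -i 's/Rc=np.array(p\["rotation"\])/Rc=R.from_rotvec(p["rotation"]).as_matrix()/' h.py
python3 - <<'E'
from h import *
a=grab("scene"); b=grab("side")
for x in(a,b): 
    P=cloud(*x[1:]); print(np.percentile(P[x[1]>0][:,2],[1,10,30,50]), (x[1]>0).mean())
E
```

```text
[-0.80682746 -0.79727901 -0.34518009  0.00101647] 0.95459375
[-0.80936086 -0.79867082 -0.51899642 -0.00286006] 0.9956875
```

View pics/scene1.png

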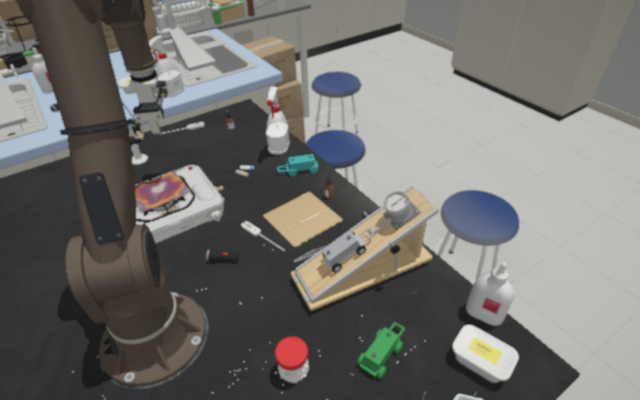

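View pics/side1.png

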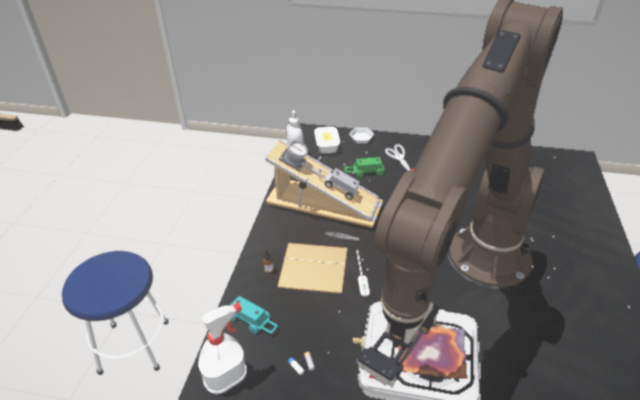

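Run:
```python
from h import *
a=load("scene"); b=load("side")
for n,x,uv in(("scene",a,dict(trol=(347,250),dial=(399,203),pad=(303,219),bot=(329,187),therm=(252,230),ramplow=(300,278))),("side",b,dict(trol=(343,183),dial=(295,152),pad=(314,267),bot=(268,265),therm=(363,287)))):
    P=cloud(*x[1:])
    for k,(u,v) in uv.items(): print(n,k,P[v,u].round(3))
allP=[];allC=[]
for x in(a,b):
    P=cloud(*x[1:]); m=x[1]>0; allP.append(P[m]);allC.append(x[0][m])
P=np.vstack(allP);C=np.vstack(allC)
c=np.array([cloud(*a[1:])[250,347]])[0]
m=(np.abs(P[:,0]-c[0])<.25)&(np.abs(P[:,1]-c[1])<.25)&(P[:,2]>0.03)&(P[:,2]<.24)
Q=P[m];best=(0,)
for yaw in np.arange(-180,180,1):
    y=np.radians(yaw);n=np.array([-.407*np.cos(y),-.407*np.sin(y),.914]);h=Q@n
    H,e=np.histogram(h,np.arange(h.min(),h.max(),.002))
    H2=H[:-1]+H[1:];i=H2.argmax()
    if H2[i]>best[0]: best=(H2[i],yaw,e[i+1])
print(best)
# ortho
S=1000; W=np.zeros((600,800,3),np.uint8); Z=np.full((600,800),-1.)
x0,y0=0.25,0.30
for i in np.argsort(P[:,2]):
    p=P[i]
    if p[2]<-.02 or p[2]>.3: continue
    r=int((0.9-p[0])*900);cc=int((y0+.1-p[1])*1000)
    if 0<=r<599 and 0<=cc<799: W[r:r+2,cc:cc+2]=C[i][::-1]
cv2.imwrite("pics/ortho.png",W)
```

```text
scene trol [ 0.48  -0.146  0.137]
scene dial [ 0.632 -0.157  0.223]
scene pad [0.521 0.135 0.004]
scene bot [0.649 0.173 0.047]
scene therm [0.363 0.177 0.012]
scene ramplow [ 0.373 -0.085  0.042]
side trol [ 0.475 -0.104  0.137]
side dial [ 0.635 -0.13   0.22 ]
side pad [0.521 0.146 0.004]
side bot [0.65  0.191 0.036]
side therm [0.366 0.205 0.014]
(np.int64(3314), np.int64(-10), np.float64(-0.11475054865757606))
```

View pics/ortho.png

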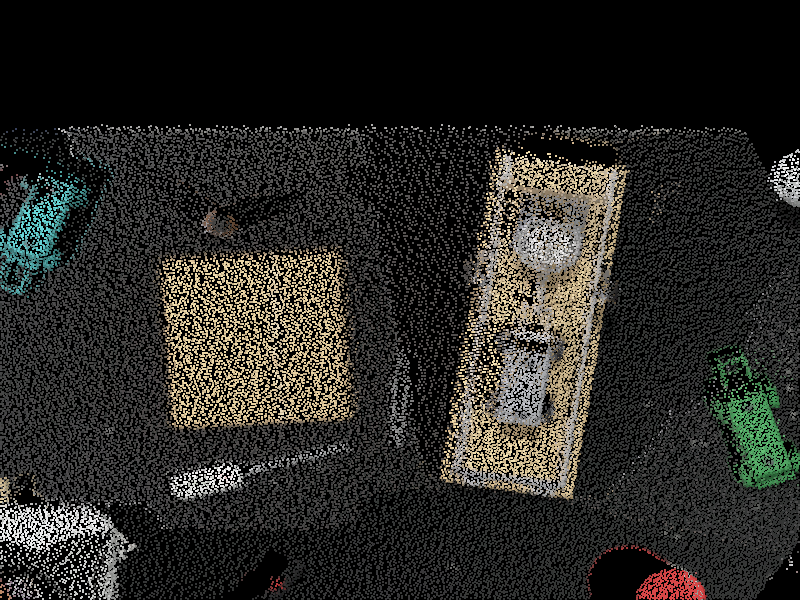

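```bash
cat >> h.py <<'E'
YAW=np.radians(-9.0); C0=np.array([.542,-.1375,0.])
def frame(yaw=None,c=None):
    y=YAW if yaw is None else yaw; c=C0 if c is None else c
    ex=np.array([np.cos(y),np.sin(y),0]);ey=np.array([-np.sin(y),np.cos(y),0]);ez=np.array([0,0,1.])
    S=.914*ex+.407*ez; N=-.407*ex+.914*ez
    return c-.172*ex+.044*ez, np.stack([S,ey,N])   # origin track start, rows s,t,n
E
python3 - <<'E'
from h import *
a=load("scene"); b=load("side")
s=observe(); print("tool y",R.from_rotvec(s["ee_rot"]).as_matrix()[:,1])
Ps=[cloud(*x[1:]) for x in(a,b)]
O,B=frame()
for nm,P,x in zip("ab",Ps,(a,b)):
    L=(P-O)@B.T; m=(x[1]>0)
    tr=m&(L[...,0]>-.01)&(L[...,0]<.39)&(np.abs(L[...,1])<.052)
    k=tr&(np.abs(L[...,2])<.012)
    A=np.c_[L[k][:,:2],np.ones(k.sum())]; co=np.linalg.lstsq(A,L[k][:,2],rcond=None)[0]; print(nm,"plane resid tilt",co)
    q=P[m&(P[...,2]>.006)&(P[...,2]<.024)]; Lq=(q-C0)@np.stack([[np.cos(YAW),np.sin(YAW),0],[-np.sin(YAW),np.cos(YAW),0],[0,0,1]]).T
    q=Lq[(abs(Lq[:,0])<.21)&(abs(Lq[:,1])<.08)]; print(" base pct x",np.percentile(q[:,0],[.5,2,98,99.5]),"y",np.percentile(q[:,1],[.5,2,98,99.5]))
    tt=tr&(L[...,2]>.046)&(L[...,2]<.056)&(L[...,0]<.24); T=L[tt]; print(" block top",len(T),np.percentile(T,[1,5,50,95,99],axis=0).round(4).tolist())
    # block axis via minAreaRect
    print(cv2.minAreaRect((T[:,:2]*1000).astype(np.float32)))
    tt=tr&(L[...,2]>.052)&(L[...,2]<.066)&(L[...,0]>.22); T=L[tt]; print(" dial",len(T),np.percentile(T,[1,5,50,95,99],axis=0).round(4).tolist())
    for z0,z1,xx,yy,n in((.002,.007,(.4,.65),(.03,.26),"pad"),):
        k=m&(P[...,2]>-.004)&(P[...,2]<.012)&(P[...,0]>xx[0])&(P[...,0]<xx[1])&(P[...,1]>yy[0])&(P[...,1]<yy[1])&(x[0][...,0]>110)&(x[0][...,0].astype(int)>x[0][...,2]+25)
        print(n,cv2.minAreaRect((P[k][:,:2]*1000).astype(np.float32)))
E
```

```text
tool y [ 0.42306953  0.90609671 -0.00096707]
a plane resid tilt [0.00474203 0.00435235 0.00161888]
 base pct x [-0.19243467 -0.18867054  0.18029306  0.19000301] y [-0.07872855 -0.07566907  0.03093835  0.04928279]
 block top 473 [[0.0861, -0.0184, 0.0469], [0.0896, -0.0171, 0.0483], [0.1293, -0.0006, 0.0517], [0.1699, 0.0195, 0.0546], [0.1736, 0.0221, 0.0554]]
((129.74783325195312, 2.3275203704833984), (43.20454406738281, 89.55146789550781), 89.42703247070312)
 dial 453 [[0.2781, -0.0285, 0.0523], [0.2819, -0.0258, 0.0531], [0.3091, 0.0032, 0.0564], [0.3356, 0.031, 0.0628], [0.3389, 0.0332, 0.0643]]
pad ((525.031005859375, 147.0467529296875), (194.7398681640625, 190.86891174316406), 3.5902223587036133)
b plane resid tilt [0.00672789 0.00422092 0.00081082]
 base pct x [-0.1888908  -0.18679167  0.19720255  0.20542398] y [-0.06116197 -0.03063153  0.07626002  0.07744675]
 block top 231 [[0.0874, -0.0171, 0.0463], [0.091, -0.014, 0.0469], [0.1323, 0.0071, 0.0508], [0.1718, 0.025, 0.0545], [0.175, 0.0268, 0.0554]]
((131.28842163085938, 5.340156555175781), (49.43551254272461, 88.6160659790039), 88.94738006591797)
 dial 218 [[0.2798, -0.0272, 0.0521], [0.2836, -0.0239, 0.0525], [0.3116, 0.0058, 0.056], [0.3376, 0.0361, 0.0626], [0.3413, 0.0396, 0.0646]]
pad ((525.0205078125, 141.56820678710938), (192.25648498535156, 193.92002868652344), 3.7315030097961426)
```

>>> apply_moves:
  commands:
    - [100,0.2,-0.6,0.4,0.1]
    - [100,0.3,-0.95,0.2,0.1]
    - [100,0.3,-0.95,0,0.1]
    - [100,0.3,-0.95,0,0.1]
    - [100,0.3,-0.95,0,0.16]
    - [100,0.3,-0.95,0,0]
    - [100,0.3,-0.95,0,0]
    - [100,0.3,-0.95,0,0]
    - [100,0.3,-0.95,0,0]
    - [100,0.3,-0.95,0,0]
    - [100,0.3,-0.95,0,0]
    - [100,0.3,-0.95,0,0]

```text
clock: 1.7
position: [0.4747, -0.0984, 0.2629]
ee_rot: [0.245, 3.131, 0.001]
force: [1.3, 1.7, -0.0]
width: 1.0
gripper_force: 0.0
```

Run:
```python
from h import *
a=grab("wrist","w1.png"); print(observe()["position"])
O,B=frame()
P=cloud(*a[1:]); L=(P-O)@B.T; m=a[1]>0
tr=m&(L[...,0]>-.01)&(L[...,0]<.39)&(np.abs(L[...,1])<.05)
tt=tr&(L[...,2]>.046)&(L[...,2]<.056)&(L[...,0]<.24)&(L[...,0]>.06); T=L[tt]; print(len(T),np.percentile(T,[1,5,50,95,99],axis=0).round(4).tolist(),cv2.minAreaRect((T[:,:2]*1000).astype(np.float32)))
for nm,p in dict(bar=(.2165,.003,.018),dial=(.309,.003,.06),tr=(.13,.003,.05)).items(): print(nm,proj(O+np.array(p)@B,*a[2:]))
```

```text
[ 0.47594399 -0.10694227  0.26341401]
4012 [[0.0859, -0.018, 0.0477], [0.0897, -0.0162, 0.0486], [0.1309, 0.0016, 0.0502], [0.17, 0.0192, 0.052], [0.1728, 0.0209, 0.0547]] ((129.15841674804688, 1.0825977325439453), (89.31707000732422, 39.75565719604492), 0.20744334161281586)
bar [[297.53679348 279.25131628]]
dial [[292.7562431  399.62171528]]
tr [[295.74601895 189.94953262]]
```

View pics/w1.png

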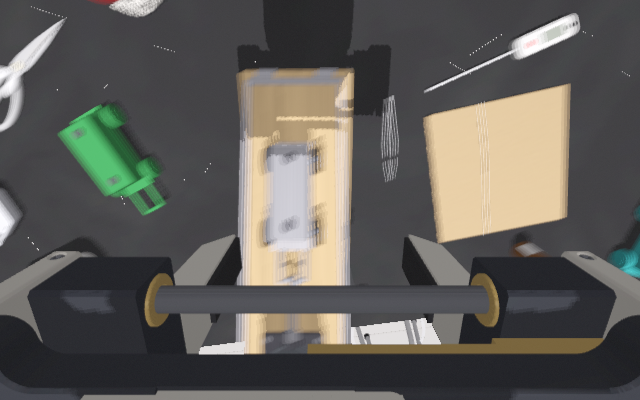

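>>> apply_moves:
  commands:
    - [100,0,-0.2,-0.3,0]
    - [100,0,0,-0.6,0]
    - [100,0,0,-0.6,0]
    - [100,0,0,0,0]

```text
clock: 2.25
position: [0.4726, -0.1084, 0.171]
ee_rot: [-0.246, -3.127, 0.0]
force: [-0.9, 0.5, 0.4]
width: 1.001
gripper_force: 0.0
```

>>> apply_moves:
  commands:
    - [100,0.02,-0.28,0,0]
    - [100,0,0,-0.45,0]
    - [100,0,0,-0.4,0]
    - [100,0,0,-0.08,0]
    - [100,0,0,0,0]

```text
clock: 2.88
position: [0.4763, -0.1255, 0.118]
ee_rot: [0.246, 3.131, 0.0]
force: [0.7, -0.3, 0.2]
width: 0.997
gripper_force: 0.0
```

>>> apply_moves:
  commands:
    - [55,0,0,-0.04,0]
    - [40,0,0,0,0]
    - [30,0,0,0,0]
    - [30,0,0,0,0]
    - [30,0,0,0,0]
    - [30,0,0,0,0]
  newtons: 18

```text
clock: 3.62
position: [0.4756, -0.1253, 0.1146]
ee_rot: [-0.246, -3.132, -0.0]
force: [-0.1, 0.9, -0.2]
width: 0.433
gripper_force: 17.9
```

```bash
cat >> h.py <<'E'
def montage(fn,tag=None):
    c=grab("scene");b=grab("side");w=grab("wrist");O,B=frame()
    out=[]
    for x,nm in((c,"scene"),(b,"side"),(w,"wrist")):
        u,v=proj(O+np.array([.26,.003,.03])@B,*x[2:])[0]
        h=45 if nm!="wrist" else 90
        u=int(np.clip(u,h,639-h));v=int(np.clip(v,h,399-h))
        out.append(cv2.resize(x[0][v-h:v+h,u-h:u+h,::-1],(390,390),interpolation=cv2.INTER_CUBIC))
    np.savez("m_%s.npz"%tag,*out)
    return out
E
python3 -c "
from h import *
montage('','a')"
```

>>> apply_moves:
  commands:
    - [30,0.09,-0.014,0.041,0]
    - [30,0.09,-0.014,0.041,0]
    - [30,0.09,-0.014,0.041,0]
    - [30,0.09,-0.014,0.041,0]
    - [30,0,0,0,0]

```text
clock: 4.4
position: [0.4978, -0.1287, 0.1246]
ee_rot: [0.246, 3.132, 0.0]
force: [-1.0, 2.3, -0.5]
width: 0.437
gripper_force: 18.0
```

```bash
python3 -c "
from h import *
o=montage('','b'); a=np.load('m_a.npz'); print(observe()['position'],observe()['force'])
r0=np.hstack([a['arr_0'],a['arr_1']]);r1=np.hstack([o[0],o[1]]); 
cv2.imwrite('pics/mb.png',cv2.resize(np.vstack([r0,r1]),(600,600)))
cv2.imwrite('pics/mbw.png',o[2])"
```

```text
[ 0.4970224  -0.1287877   0.12423072] [-1.07045184  1.84858778 -1.31303974]
```

View pics/mb.png

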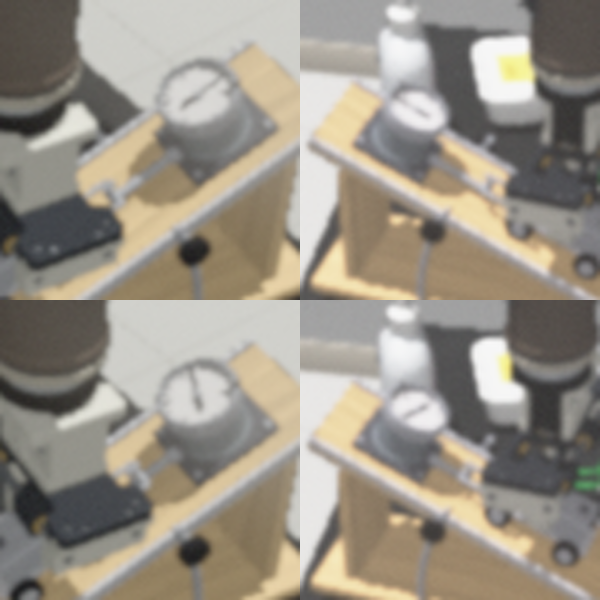

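```bash
cat >> h.py <<'E'
def dialpatch(x,c=(.309,.003),n=.056,k=200,hw=.032):
    O,B=frame(); g=np.linspace(-hw,hw,k)   # rows: s decreasing downward ; cols: t decreasing rightwards
    s,t=np.meshgrid(c[0]-g,c[1]-g,indexing="ij")
    uv=proj(O+np.stack([s,t,np.full_like(s,n)],-1).reshape(-1,3)@B,*x[2:]).astype(np.float32).reshape(k,k,2)
    return cv2.remap(x[0],uv[...,0],uv[...,1],cv2.INTER_CUBIC)
def prof(x,c=(.309,.003),n=.056):
    p=cv2.cvtColor(dialpatch(x,c,n),cv2.COLOR_RGB2GRAY).astype(float); k=200;th=np.radians(np.arange(0,360,3))
    pr=[]
    for a in th:
        r=np.arange(.004,.022,.0005)/.032*k/2
        pr.append(p[(k/2-r*np.cos(a)).astype(int),(k/2-r*np.sin(a)).astype(int)].mean())
    return np.array(pr)
E
python3 - <<'E'
from h import *
x=load("scene");y=load("side"); 
for z in (x,y):
    p=prof(z); i=np.argsort(p)[:8]; print(sorted((i*3).tolist()),p.min().round(),np.median(p).round())
cv2.imwrite("pics/dial_t.png",np.hstack([dialpatch(x),dialpatch(y)])[:,:,::-1])
E
```

```text
[66, 69, 72, 237, 240, 243, 246, 249] 173.0 210.0
[60, 63, 66, 69, 72, 75, 78, 255] 189.0 230.0
```

View pics/dial_t.png

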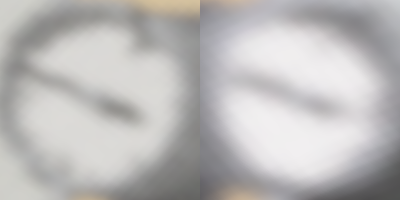

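>>> apply_moves:
  commands:
    - [30,0.09,-0.014,0.041,0]
    - [30,0,0,0,0]
    - [30,0,0,0,0]

```text
clock: 4.92
position: [0.5026, -0.1299, 0.1268]
ee_rot: [0.247, 3.132, -0.0]
force: [-1.0, 0.8, -2.4]
width: 0.434
gripper_force: 18.0
```

```bash
cat > n.py <<'E'
from h import *
s=observe();print(s["position"],s["force"])
for z in (grab("scene"),grab("side")):
    p=prof(z); i=np.argsort(p)[:10]; print(sorted((i*3).tolist()))
E
python3 n.py
```

```text
[ 0.50263214 -0.12992272  0.1268166 ] [-0.96389173  0.82137309 -2.44325269]
[63, 66, 69, 72, 75, 237, 240, 243, 246, 249]
[60, 63, 66, 69, 72, 75, 78, 252, 255, 258]
```

Run:
```python
from h import *
O,B=frame()
for nm,k in(("scene","arr_0"),("side","arr_1")):
    for tag in "ab":
        x=list(load(nm)); m=np.load("m_%s.npz"%tag)[k]
        u,v=proj(O+np.array([.26,.003,.03])@B,*x[2:])[0].astype(int)
        im=np.zeros_like(x[0]); im[v-45:v+45,u-45:u+45]=cv2.resize(m,(90,90),interpolation=cv2.INTER_AREA)[:,:,::-1]; x[0]=im
        p=prof(x); i=np.argsort(p)[:10]; print(nm,tag,sorted((i*3).tolist()))
```

```text
scene a [0, 3, 6, 171, 174, 177, 180, 183, 186, 189]
scene b [63, 66, 69, 72, 75, 237, 240, 243, 246, 249]
side a [0, 3, 6, 9, 12, 345, 348, 351, 354, 357]
side b [60, 63, 66, 69, 72, 75, 78, 252, 255, 258]
```

>>> apply_moves:
  commands:
    - [30,0.064,-0.01,0.029,0]
    - [30,0.064,-0.01,0.029,0]
    - [30,0,0,0,0]
    - [30,0,0,0,0]
  newtons: 25

```text
clock: 5.52
position: [0.5103, -0.1309, 0.1303]
ee_rot: [-0.246, -3.132, -0.0]
force: [-0.4, 0.3, -4.2]
width: 0.439
gripper_force: 24.9
```

```bash
python3 n.py
python3 - <<'E'
from h import *
c=load("scene");b=load("side");w=grab("wrist","w2.png");O,B=frame()
out=[]
for x in(c,b,w):
    u,v=proj(O+np.array([.24,.003,.02])@B,*x[2:])[0].astype(int); print(u,v)
    h=30
    u=int(np.clip(u,h,639-h));v=int(np.clip(v,h,399-h))
    out.append(cv2.resize(x[0][v-h:v+h,u-h:u+h,::-1],(260,260),interpolation=cv2.INTER_CUBIC))
cv2.imwrite("pics/hook.png",np.hstack(out))
E
```

```text
[ 0.51029417 -0.13088308  0.13027644] [-0.42731487  0.2665067  -4.24575598]
[63, 66, 69, 72, 237, 240, 243, 246, 249, 252]
[60, 63, 66, 69, 72, 75, 78, 252, 255, 258]
377 225
312 166
325 396
```

View pics/hook.png

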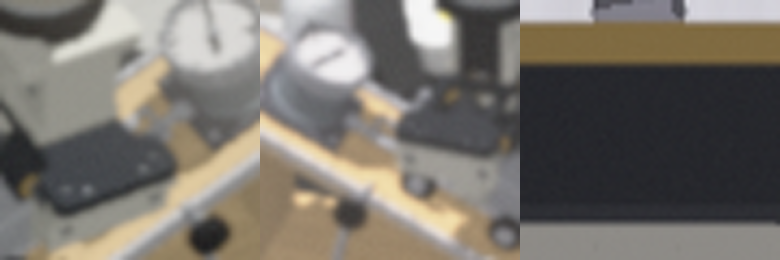

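>>> apply_moves:
  commands:
    - [30,-0.045,0.007,0.102,0]
    - [30,-0.045,0.007,0.102,0]
    - [30,-0.045,0.007,0.102,0]
    - [30,0,0,0,0]

```text
clock: 6.18
position: [0.5024, -0.1296, 0.1494]
ee_rot: [0.246, 3.131, 0.0]
force: [0.2, -0.0, -4.4]
width: 0.437
gripper_force: 24.9
```

```bash
python3 n.py
```

```text
[ 0.5023738  -0.12960981  0.14939303] [ 0.20850964 -0.03517911 -4.36838032]
[63, 66, 69, 72, 75, 237, 240, 243, 246, 249]
[60, 63, 66, 69, 72, 75, 78, 252, 255, 258]
```

>>> apply_moves:
  commands:
    - [30,-0.08,0.013,0.19,0]
    - [30,-0.08,0.013,0.19,0]
    - [30,0,0.2,0.15,0]
    - [30,0,0.4,0,0]
    - [30,0,0.6,0,0]
    - [30,0,0.6,0,0]
    - [30,0,0.6,0,0]
    - [30,0.1,0.6,0,0]
    - [30,0.2,0.6,-0.1,0]
    - [30,0.2,0.5,-0.3,0]
    - [30,0.05,0.3,-0.3,0]
    - [30,0,0.1,-0.3,0]

```text
clock: 7.78
position: [0.5252, 0.1436, 0.1196]
ee_rot: [-0.243, -3.132, -0.0]
force: [0.4, -0.4, -3.7]
width: 0.437
gripper_force: 24.9
```

>>> apply_moves:
  commands:
    - [30,0,0,0,0]
    - [30,0,0,0,0]

```text
clock: 8.02
position: [0.5257, 0.1412, 0.121]
ee_rot: [0.248, 3.132, -0.0]
force: [-0.5, -0.1, -4.1]
width: 0.431
gripper_force: 24.9
```

>>> apply_moves:
  commands:
    - [30,0,0,-0.35,0]
    - [30,0,0,-0.35,0]
    - [30,0,0,-0.3,0]
    - [30,0,0,-0.15,0]
    - [30,0,0,0,0]
    - [30,0,0,0,0]
  newtons: 12

```text
clock: 8.78
position: [0.5262, 0.1419, 0.0523]
ee_rot: [0.246, 3.131, 0.001]
force: [0.6, 0.2, -3.4]
width: 0.44
gripper_force: 12.0
```

Run:
```python
from h import *
x=grab("side");c=grab("scene");out=[]
for z in(c,x):
    u,v=proj(np.array([.525,.143,.03]),*z[2:])[0].astype(int);h=50
    out.append(cv2.resize(z[0][v-h:v+h,u-h:u+h,::-1],(390,390),interpolation=cv2.INTER_CUBIC))
cv2.imwrite("pics/park.png",np.hstack(out))
print(observe()["position"],observe()["force"])
```

```text
[0.52615874 0.14205717 0.05226088] [-1.34848431  0.51376162 -4.46529537]
```

View pics/park.png

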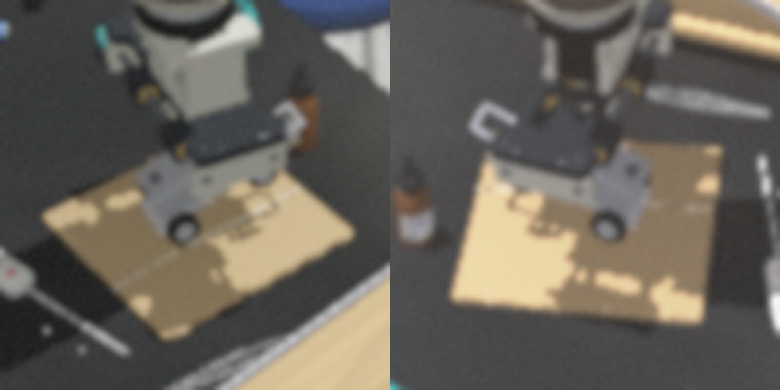

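>>> apply_moves:
  commands:
    - [30,0,0,-0.08,0]
    - [30,0,0,-0.08,0]
    - [30,0,0,-0.05,0]
    - [30,0,0,-0.05,0]
    - [30,0,0,0,0]
  newtons: 10

```text
clock: 9.5
position: [0.5255, 0.1418, 0.0357]
ee_rot: [-0.247, -3.132, 0.0]
force: [0.3, 0.1, -4.2]
width: 0.442
gripper_force: 10.0
```

>>> apply_moves:
  commands:
    - [30,0,0,-0.05,0]
    - [30,0,0,-0.04,0]
    - [30,0,0,0,0]

```text
clock: 9.88
position: [0.5254, 0.142, 0.0303]
ee_rot: [-0.246, -3.132, 0.0]
force: [0.5, 0.1, -3.7]
width: 0.438
gripper_force: 10.0
```

>>> apply_moves:
  commands:
    - [30,0,0,-0.03,0]
    - [30,0,0,-0.03,0]
    - [30,0,0,0,0]

```text
clock: 10.25
position: [0.5255, 0.142, 0.0267]
ee_rot: [-0.246, -3.132, 0.0]
force: [0.8, -0.1, -3.2]
width: 0.432
gripper_force: 10.0
```

```bash
cat > t.py <<'E'
from h import *
s=observe();print(s["position"],s["force"])
# visible side faces of trolley: block corner tilt via cloud
ps=[]
for nm in("scene","side"):
    x=grab(nm); P=cloud(*x[1:]); y=np.radians(-9); ex=np.array([np.cos(y),np.sin(y),0]);ey=np.array([-np.sin(y),np.cos(y),0])
    d=P-np.array([s["position"][0],s["position"][1],0]); X=d@ex;Y=d@ey;Z=P[...,2]
    m=(x[1]>0)&(abs(Y)<.034)&(abs(X)<.1)&(Z<.09)&(Z>.006)
    for lo in np.arange(-.1,.1,.02):
        k=m&(X>=lo)&(X<lo+.02)
        if k.sum()>4: print(nm,round(lo+.01,2),k.sum(),np.percentile(Z[k],[3,97]).round(3))
E
python3 t.py
```

```text
[0.52546982 0.14201247 0.02669355] [ 0.75513265 -0.10298508 -3.24941906]
scene -0.09 35 [0.006 0.009]
scene -0.07 41 [0.006 0.01 ]
scene -0.05 155 [0.007 0.056]
scene -0.03 125 [0.009 0.06 ]
scene -0.01 49 [0.006 0.082]
scene 0.01 23 [0.006 0.025]
scene 0.03 41 [0.006 0.035]
scene 0.05 22 [0.006 0.036]
scene 0.07 32 [0.006 0.03 ]
scene 0.09 32 [0.006 0.034]
side -0.09 51 [0.006 0.011]
side -0.07 47 [0.006 0.011]
side -0.05 165 [0.007 0.059]
side -0.03 150 [0.008 0.06 ]
side -0.01 51 [0.006 0.081]
side 0.01 18 [0.006 0.077]
side 0.03 24 [0.006 0.025]
side 0.05 23 [0.007 0.024]
side 0.07 26 [0.006 0.031]
side 0.09 38 [0.006 0.035]
```

>>> apply_moves:
  commands:
    - [30,0,0,-0.03,0]
    - [30,0,0,-0.02,0]
    - [30,0,0,0,0]

```text
clock: 10.72
position: [0.5268, 0.1418, 0.0248]
ee_rot: [0.247, 3.13, 0.001]
force: [-0.2, -2.1, 7.6]
width: 0.435
gripper_force: 10.0
```

```bash
python3 t.py | egrep '0.09|0.05|\['
```

```text
[0.52683663 0.14182435 0.02475252] [-0.19827067 -2.09307506  7.63376562]
scene -0.09 49 [0.006 0.011]
scene -0.07 52 [0.006 0.01 ]
scene -0.05 160 [0.007 0.058]
scene -0.03 127 [0.007 0.059]
scene -0.01 51 [0.006 0.082]
scene 0.01 26 [0.006 0.022]
scene 0.03 42 [0.007 0.033]
scene 0.05 25 [0.006 0.03 ]
scene 0.07 27 [0.006 0.027]
scene 0.09 23 [0.006 0.029]
side -0.09 71 [0.006 0.011]
side -0.07 54 [0.006 0.011]
side -0.05 171 [0.006 0.057]
side -0.03 137 [0.01  0.061]
side -0.01 44 [0.006 0.084]
side 0.01 16 [0.006 0.073]
side 0.03 22 [0.007 0.025]
side 0.05 19 [0.006 0.025]
side 0.07 22 [0.007 0.027]
side 0.09 34 [0.007 0.028]
```

>>> apply_moves:
  commands:
    - [30,0,0,0.015,0]
    - [45,0,0,0,0]
    - [60,0,0,0,0]
    - [100,0,0,0,0]
    - [100,0,0,0,0]
    - [100,0,0,0,0]

```text
clock: 11.58
position: [0.5256, 0.142, 0.0247]
ee_rot: [-0.246, -3.132, -0.0]
force: [0.4, -0.6, 0.5]
width: 0.837
gripper_force: 0.0
```

```bash
python3 t.py | egrep '0.09|0.05|\['
```

```text
[0.52559235 0.14195536 0.02473818] [ 0.44143371 -0.59070227  0.51046056]
scene -0.09 42 [0.006 0.009]
scene -0.07 45 [0.006 0.01 ]
scene -0.05 156 [0.007 0.057]
scene -0.03 122 [0.007 0.059]
scene -0.01 37 [0.006 0.046]
scene 0.01 5 [0.006 0.01 ]
scene 0.03 41 [0.006 0.033]
scene 0.05 22 [0.007 0.031]
scene 0.07 27 [0.006 0.027]
scene 0.09 31 [0.006 0.027]
side -0.09 53 [0.006 0.012]
side -0.07 65 [0.006 0.012]
side -0.05 171 [0.006 0.058]
side -0.03 147 [0.008 0.061]
side -0.01 40 [0.006 0.057]
side 0.01 8 [0.006 0.06 ]
side 0.03 34 [0.007 0.059]
side 0.05 19 [0.006 0.058]
side 0.07 16 [0.006 0.024]
side 0.09 37 [0.006 0.028]
```

>>> apply_moves:
  commands:
    - [100,0,0,0.1,0]
    - [100,0,0,0.4,0]
    - [100,0,0,0.8,0]
    - [100,0,0,0.9,0]
    - [100,0,0,0.9,0]
    - [100,0,0,0.9,0]
    - [100,0.3,-0.7,0.05,0]
    - [100,0.3,-0.8,0,0]
    - [100,0.4,-0.8,0,0]
    - [100,0.4,-0.9,0,0]
    - [100,0.4,-0.9,0,0]
    - [100,0.25,-0.8,0,0]

```text
clock: 13.18
position: [0.6491, -0.1542, 0.268]
ee_rot: [0.247, 3.132, -0.001]
force: [0.5, 1.1, -0.1]
width: 1.002
gripper_force: 0.0
```

>>> apply_moves:
  commands:
    - [100,0,0,0,0]
    - [100,0,0,0,0]

```text
clock: 13.42
position: [0.6484, -0.1516, 0.2678]
ee_rot: [-0.247, -3.132, -0.001]
force: [0.3, 0.5, -0.2]
width: 1.0
gripper_force: 0.0
```

Run:
```python
from h import *
s=observe();print(s["clock"],s["position"],s["ee_rot"])
w=grab("wrist","w3.png");P=cloud(*w[1:]);O,B=frame();L=(P-O)@B.T
m=(w[1]>0)&(L[...,2]>.053)&(L[...,2]<.066)&(L[...,0]>.26)&(L[...,0]<.36)&(abs(L[...,1])<.045)
T=L[m];print(len(T),np.percentile(T,[.5,50,99.5],axis=0)); print(cv2.minEnclosingCircle((T[:,:2]*1000).astype(np.float32)))
p=dialpatch(w,n=.06,k=390,hw=.04)
cv2.imwrite("pics/dial2.png",np.hstack([p[:,:,::-1],cv2.resize(w[0][:,:,::-1],(390,390))]))
```

```text
13.425 [ 0.64839889 -0.15162883  0.26778547] [-2.46547394e-01 -3.13155258e+00 -1.03358970e-03]
5104 [[ 0.27853193 -0.02853073  0.05300836]
 [ 0.30912301  0.00270107  0.05397438]
 [ 0.34008157  0.03345712  0.06171763]]
((309.06298828125, 2.4181759357452393), 32.93174743652344)
```

View pics/dial2.png

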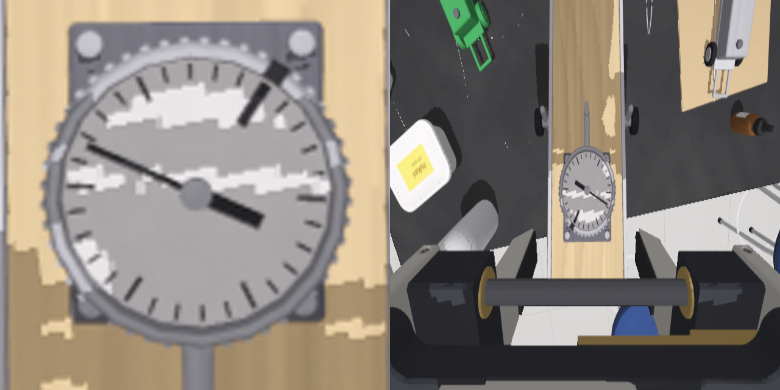

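>>> apply_moves:
  commands:
    - [100,-0.1,0.015,0,-0.29]
    - [100,-0.1,0.015,0,-0.29]
    - [100,-0.09,0.015,0,-0.29]
    - [100,0,0,-0.3,0]
    - [100,0,0,-0.45,0]
    - [100,0,0,-0.3,0]
    - [100,0,0,0,0]
    - [100,0,0,0,0]

```text
clock: 14.48
position: [0.6316, -0.1495, 0.2053]
ee_rot: [0.915, 3.005, 0.0]
force: [0.5, -1.4, 0.3]
width: 0.999
gripper_force: 0.0
```

>>> apply_moves:
  commands:
    - [85,0,0,-0.12,0]
    - [75,0,0,0,0]
    - [55,0,0,0,0]
    - [55,0,0,0,0]
    - [55,0,0,0,0]
  newtons: 12

```text
clock: 15.1
position: [0.6319, -0.1484, 0.1978]
ee_rot: [0.915, 3.005, 0.002]
force: [4.2, 4.0, -0.6]
width: 0.702
gripper_force: 12.0
```

>>> apply_moves:
  commands:
    - [55,0.014,0.021,0,0.1]
    - [55,0,0,0,0.2]
    - [55,0,0,0,0.29]
    - [55,0,0,0,0.29]
    - [55,0,0,0,0.29]
    - [55,0,0,0,0.29]
    - [55,0,0,0,0.2]
    - [55,0,0,0,0.1]
    - [55,0,0,0,0]

```text
clock: 16.23
position: [0.6319, -0.1481, 0.1975]
ee_rot: [0.45, -3.109, -0.0]
force: [1.1, 2.9, -1.4]
width: 0.706
gripper_force: 12.0
```

>>> apply_moves:
  commands:
    - [80,0,0,0,0]
    - [100,0,0,0,0]
    - [100,0,0,0,0]
    - [100,0,0,0,-0.29]
    - [100,0,0,0,-0.29]
    - [100,0,0,0,-0.29]
    - [100,0,0,0,-0.29]
    - [100,0,0,0,-0.29]
    - [100,0,0,0,-0.29]
    - [100,0,0,0,0]

```text
clock: 17.48
position: [0.6321, -0.1481, 0.1975]
ee_rot: [-0.9, -3.01, 0.001]
force: [0.3, -0.7, 0.4]
width: 1.003
gripper_force: 0.0
```

>>> apply_moves:
  commands:
    - [85,0,0,0,0]
    - [75,0,0,0,0]
    - [55,0,0,0,0]
    - [55,0,0,0,0]
    - [55,0,0,0,0]

```text
clock: 18.1
position: [0.632, -0.1483, 0.1976]
ee_rot: [0.901, 3.01, -0.0]
force: [0.0, -1.1, 0.4]
width: 0.704
gripper_force: 12.0
```

>>> apply_moves:
  commands:
    - [55,0,0,0,0.1]
    - [55,0,0,0,0.2]
    - [55,0,0,0,0.29]
    - [55,0,0,0,0.29]
    - [55,0,0,0,0.29]
    - [55,0,0,0,0.29]
    - [55,0,0,0,0.2]
    - [55,0,0,0,0.1]
    - [55,0,0,0,0]

```text
clock: 19.23
position: [0.6322, -0.148, 0.1976]
ee_rot: [-0.466, 3.106, 0.0]
force: [0.3, 0.9, -0.3]
width: 0.706
gripper_force: 12.0
```

```bash
python3 n.py
python3 - <<'E'
from h import *
w=grab("wrist");O,B=frame()
print(proj(O+np.array([.309,.0026,.06])@B,*w[2:]))
E
```

```text
[ 0.63220334 -0.14801916  0.19758528] [ 0.28158482  0.94924927 -0.30792341]
[66, 237, 240, 243, 246, 249, 252, 255, 258, 261]
[303, 306, 309, 312, 315, 318, 321, 324, 327, 330]
[[324.95415042 272.21442376]]
```

>>> apply_moves:
  commands:
    - [80,0,0,0,0]
    - [100,0,0,0,0]
    - [100,0,0,0,0]
    - [100,0,0,0.3,0]
    - [100,0,0,0.5,0]
    - [100,0.1,-0.015,0.37,-0.3]
    - [100,0.1,-0.015,0,-0.3]
    - [100,0.07,-0.015,0,-0.28]
    - [100,0,0,0,0]
    - [100,0,0,0,0]

```text
clock: 20.62
position: [0.6482, -0.1508, 0.2684]
ee_rot: [0.218, 3.134, -0.0]
force: [0.1, 0.2, 0.4]
width: 1.007
gripper_force: 0.0
```

```bash
cat > z.py <<'E'
from h import *
s=observe();print(s["clock"],s["position"],s["ee_rot"])
w=grab("wrist","wz%d.png"%int(s["clock"]*10))
p=dialpatch(w,c=(.309,.0026),n=.060,k=800,hw=.04); g=cv2.cvtColor(p,cv2.COLOR_RGB2GRAY)
# refine dial centre: bright face circle vs dark hub not needed; hub (needle boss) from HoughCircles
c=cv2.HoughCircles(cv2.GaussianBlur(g,(0,0),3),cv2.HOUGH_GRADIENT,1.5,200,param1=60,param2=25,minRadius=255,maxRadius=330); print(c)
pol=np.array([[g[int(400-r*10*np.cos(a)),int(400-r*10*np.sin(a))] for r in np.arange(5,34,.5)] for a in np.radians(np.arange(0,360,1))]).astype(float)
np.save("pol.npy",pol); R0=np.arange(5,34,.5)
for lo,hi,n in((8,13.5,"tail/needle"),(14,18,"needle"),(18.5,24.5,"line"),(24.5,27,"ticks"),(29,31,"pip")):
    q=pol[:,(R0>=lo)&(R0<=hi)].mean(1); i=np.argsort(q)[:10]; print(n,[(int(k),int(q[k])) for k in sorted(i)],int(np.median(q)))
cv2.imwrite("pics/zp.png",cv2.resize(p[:,:,::-1],(560,560),interpolation=cv2.INTER_AREA))
E
python3 z.py
```

```text
20.625 [ 0.64820887 -0.15081516  0.26837327] [ 2.17738443e-01  3.13358253e+00 -4.48179150e-05]
[[[401.25 396.75 272.85]
  [393.75  75.75 256.35]]]
tail/needle [(244, 36), (245, 33), (246, 33), (247, 33), (248, 34), (249, 35), (250, 34), (251, 33), (252, 32), (253, 32)] 168
needle [(49, 126), (50, 124), (51, 124), (62, 125), (63, 82), (64, 48), (65, 38), (66, 50), (67, 78), (68, 109)] 168
line [(48, 47), (49, 36), (50, 37), (51, 40), (52, 62), (64, 77), (65, 45), (66, 52), (67, 85), (171, 91)] 167
ticks [(38, 86), (48, 65), (49, 51), (50, 58), (51, 58), (52, 80), (232, 88), (292, 78), (339, 88), (351, 65)] 161
pip [(48, 45), (49, 43), (50, 44), (51, 41), (52, 37), (53, 34), (54, 34), (55, 59), (56, 115), (144, 119)] 129
```

>>> apply_moves:
  commands:
    - [100,-0.13,0.023,0,-0.17]
    - [100,-0.14,0.023,0,-0.162]
    - [100,0,0,-0.3,0]
    - [100,0,0,-0.45,0]
    - [100,0,0,-0.3,0]
    - [100,0,0,-0.13,0]
    - [85,0,0,0,0]
    - [75,0,0,0,0]
    - [55,0,0,0,0]
    - [55,0,0,0,0]
    - [55,0,0,0,0]

```text
clock: 22.05
position: [0.6324, -0.1483, 0.1977]
ee_rot: [0.482, 3.103, -0.0]
force: [-1.5, -1.6, 3.7]
width: 0.696
gripper_force: 12.0
```

>>> apply_moves:
  commands:
    - [55,0,0,0,0.1]
    - [55,0,0,0,0.2]
    - [55,0,0,0,0.2]
    - [55,0,0,0,0.1]
    - [55,0,0,0,0]
    - [55,0,0,0,0]

```text
clock: 22.8
position: [0.6325, -0.1482, 0.1972]
ee_rot: [0.014, 3.141, -0.0]
force: [2.7, -0.6, 0.5]
width: 0.691
gripper_force: 12.0
```

>>> apply_moves:
  commands:
    - [80,0,0,0,0]
    - [100,0,0,0,0]
    - [100,0,0,0,0]
    - [100,0,0,0.3,0]
    - [100,0,0,0.5,0]
    - [100,0.1,-0.015,0.38,-0.13]
    - [100,0.1,-0.015,0,-0.15]
    - [100,0.07,-0.015,0,0]
    - [100,0,0,0,0]
    - [100,0,0,0,0]

```text
clock: 24.05
position: [0.648, -0.1508, 0.2677]
ee_rot: [-0.231, -3.133, -0.0]
force: [0.0, 1.4, 0.2]
width: 1.0
gripper_force: 0.0
```

```bash
python3 z.py
```

```text
24.05 [ 0.64797214 -0.15075048  0.26767632] [-2.30749387e-01 -3.13259875e+00 -1.90035465e-04]
[[[399.75 393.75 274.35]
  [461.25 108.75 325.8 ]]]
tail/needle [(244, 37), (245, 33), (246, 32), (247, 33), (248, 34), (249, 35), (250, 34), (251, 33), (252, 31), (253, 32)] 168
needle [(60, 137), (61, 112), (62, 85), (63, 59), (64, 46), (65, 47), (66, 59), (67, 84), (68, 113), (250, 136)] 168
line [(61, 90), (62, 45), (63, 31), (64, 33), (65, 36), (66, 50), (67, 85), (124, 103), (186, 89), (247, 103)] 167
ticks [(5, 60), (29, 86), (63, 59), (64, 61), (65, 64), (66, 86), (306, 71), (318, 91), (330, 83), (353, 78)] 161
pip [(61, 113), (62, 43), (63, 32), (64, 36), (65, 36), (66, 35), (67, 34), (68, 35), (69, 63), (145, 117)] 129
```

>>> apply_moves:
  commands:
    - [100,-0.13,0.023,0,-0.02]
    - [100,-0.13,0.02,0,-0.02]
    - [100,0,0,-0.3,0]
    - [100,0,0,-0.45,0]
    - [100,0,0,-0.3,0]
    - [100,0,0,-0.12,0]
    - [85,0,0,0,0]
    - [75,0,0,0,0]
    - [55,0,0,0,0]
    - [55,0,0,0,0]
    - [55,0,0,0,0]

```text
clock: 25.48
position: [0.633, -0.1483, 0.1983]
ee_rot: [0.263, 3.129, -0.0]
force: [-0.6, -0.6, 4.5]
width: 0.693
gripper_force: 12.0
```

>>> apply_moves:
  commands:
    - [55,0,0,0,0.04]
    - [55,0,0,0,0.04]
    - [55,0,0,0,0]
    - [55,0,0,0,0]
    - [80,0,0,0,0]
    - [100,0,0,0,0]
    - [100,0,0,0,0]

```text
clock: 26.35
position: [0.6323, -0.148, 0.1972]
ee_rot: [-0.201, -3.134, -0.0]
force: [0.1, -0.2, -0.5]
width: 0.959
gripper_force: 0.0
```

>>> apply_moves:
  commands:
    - [100,0,0,0.3,0]
    - [100,0,0,0.5,0]
    - [100,0.1,-0.015,0.38,0]
    - [100,0.1,-0.015,0,0]
    - [100,0.06,-0.015,0,0]
    - [100,0,0,0,0]
    - [100,0,0,0,0]

```text
clock: 27.22
position: [0.6478, -0.1508, 0.2677]
ee_rot: [-0.201, -3.134, -0.0]
force: [0.5, 0.1, -0.3]
width: 1.001
gripper_force: 0.0
```

```bash
python3 z.py
```

```text
27.225 [ 0.64783373 -0.15079635  0.26766091] [-2.00847547e-01 -3.13383034e+00 -1.79803000e-04]
[[[402.75 390.75 276.3 ]
  [468.75  77.25 329.1 ]
  [380.25 710.25 281.1 ]]]
tail/needle [(244, 37), (245, 33), (246, 32), (247, 33), (248, 34), (249, 35), (250, 34), (251, 33), (252, 32), (253, 35)] 168
needle [(61, 133), (62, 95), (63, 55), (64, 35), (65, 34), (66, 45), (67, 63), (68, 87), (69, 115), (244, 140)] 168
line [(63, 87), (64, 44), (65, 31), (66, 34), (67, 39), (68, 60), (69, 100), (126, 106), (188, 88), (249, 105)] 167
ticks [(7, 58), (64, 79), (65, 55), (66, 60), (67, 59), (68, 78), (249, 79), (308, 75), (320, 77), (332, 82)] 161
pip [(63, 104), (64, 47), (65, 32), (66, 37), (67, 35), (68, 34), (69, 34), (70, 32), (71, 45), (72, 82)] 129
```

View pics/zp.png

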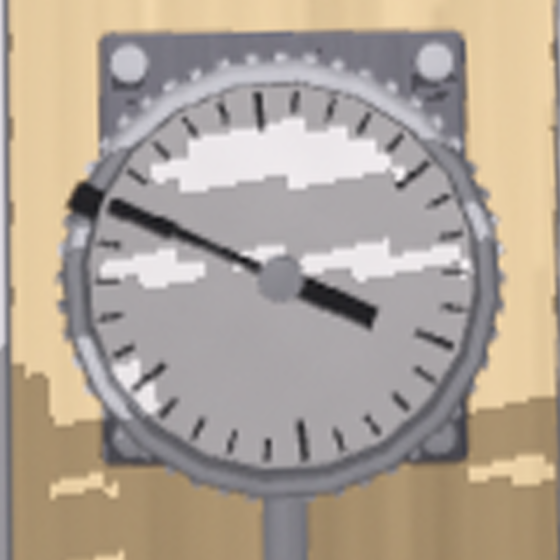

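The last view shows the zero line covering the needle tip, 65.8° against about 65.3°. The hub is at (280,278) and the tip at (112,203). The gripper is clear of everything, so I'm handing in.

```bash
python3 -c "
from h import *
print(arm.sign_off(), observe()['clock'])"
```

```text
the job is handed in; nothing more can be done
the job is handed in; nothing more can be done
```

The trolley is unhooked and parked level near the middle of the pad, the bezel's zero line stands within about 0.5° of the resting needle's tip, and the bottle and thermometer were left alone; the job is handed in at about 27 s of the 72 s allowed.

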